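# Close the valve module's sliding cover and lock its quarter-turn fastener

## Robot

A 6-joint arm with a two-finger parallel gripper is mounted at the origin on a cart in front of the work surface, level with it; the furniture and walls round the work are solid. World frame = base frame: x ahead of the robot, y to its left, z up, the work surface at z = 0. Lengths are in m, angles in rad, forces in N, time in s.
With the tool pointing down it reaches from about 0.25 to 0.85 m from the base axis. Payload 12.5 kg.
Tool frame: the origin (TCP) lies midway between the tips of the shut fingers; the grasp point (between the pads) lies 19 mm behind it (bot.hold_point_z is the z of the grasp point in the tool frame, in m); z points along the fingers, y is the direction in which the jaws open and shut (so a half turn about z gives the same grasp; the last joint's range is limited). The gripper opens to 93 mm and grips with 3 to 60 N. Pads are 15 mm wide; open, the fingers measure 128 mm over their backs; the gripper's body (75 mm by 188 mm) begins 65 mm behind the grasp point.
Start: joints at [-1.316, 0.351, 1.652, -0, 1.139, -0.085], TCP at [0.183, -0.519, 0.219] pointing down, gripper open.
Joint ranges: [-2.75, 2.75], [-0.79, 2.1], [0.01, 2.65], [-1.57, 4.71], [0.07, 3.14], [-2.87, 2.87]. Speed limits (rad/s): [2.22, 2.22, 2.79, 3.14, 3.14, 3.14].

## Interface

Orientations are given as a unit quaternion [x, y, z, w].
In Python, from rig import bot, fingers, solve_ik, imaging, monitor gives the robot as it stands. Calls block until the motion is done:
- bot.move_pose(position, orientation): joint-space move of the TCP to a pose.
- bot.move_straight(position, ori=None, rate=0.15): straight line of the TCP; ori=None keeps the orientation; rate is the mean speed in m/s.
- bot.set_joints(angles): joint-space move.
- fingers.open_gripper() and fingers.close_gripper(grasp_force=None): open the fingers fully, or close them until they stop; grasp_force is the grip in N (None keeps the last).
- bot.sleep(seconds).
- solve_ik(position, orientation): joint angles nearest the present ones, or None.
- imaging.grab_frame(name): name is "scene" or "top" or "wrist"; returns a dict with "frame" (400x640x3 uint8, blue, green, red), "intrinsics" (3x3 intrinsics, pixels), "view" (4x4, takes a point from world to camera coordinates). Camera axes: x right, y down, z forward; pixel columns grow to the right and rows downward; lengths in m; the calibration is good to about 2 mm. A picture is of the moment at which its call begins. There is no depth.
A pose or a line that the arm cannot do raises bot.MotionError and nothing moves.
- bot.close_job(): hands the job in, once; it reports no verdict.
Readings, each from a call of its own:
- monitor.read_time_s(): time.
- monitor.read_joint_pos(): joint angles.
- monitor.read_qvel(): joint speeds.
- monitor.read_joint_efforts(): joint torques, N m.
- monitor.read_ee_pos(): TCP position.
- monitor.read_eef_rot(): TCP orientation.
- monitor.read_wrist_force(): force on the tool from outside, world axes, zero at the start.
- monitor.read_wrist_torque(): the same for the moment, N m.
- monitor.read_gripper_width(): opening from 0.0 (shut) to 1.0 (fully open).
Only numpy, scipy, OpenCV 4.12 (cv2) and the standard library are available. Lean on these libraries where they do the work, as an engineer would, in place of code of your own. Each camera call takes 0.05 s, during which the arm holds its last target.

## Task

Push the blue sliding cover of the white valve module fully home against its end stop, then set a fingertip in the slot of the orange quarter-turn fastener and turn it clockwise as far as it goes, so that its steel tongue locks behind the cover's flange. Only push with the fingers: do not lift the cover, and leave the bottle, beaker, carton, spanner, marker and syringe filter where they are.

Things in the scene. Friction and masses are not known exactly. Their poses are not given: they have to be found in the camera images.
- unit: White valve module fixed on the worktop, 274 (x) x 266 (y) x 50 mm to its flat deck; origin at the centre of its underside, z up, -x is its front (toward the robot at yaw 0). On the deck, centred on y = +56 mm, two guide rails along x, 10 mm high, hold the cover down. The fastener is at x = -26, y = -70 mm. Place and yaw vary.
- cover: Blue cover plate, 130 (x) x 108 (y) x 5 mm, 0.35 kg, slides captive in the rails on the deck; origin at the centre of its underside, axes as the unit's. On its near (-x) edge stands a flange 8 mm thick, 92 mm wide, to 40 mm above the deck. Home its origin is at x = +50, y = +56, z = +50 mm in the unit's frame, against a fixed stop; it starts 70 to 95 mm nearer the robot. Friction a few N.
- flange_face (a point): Centre of the near (-x) face of the cover's flange, 22 mm above the deck: push here in the unit's +x direction. Axes as the cover's.
- cam (a joint): Angle of the orange fastener, rad: 0 = open (slot and steel tongue along the unit's x, tongue to -x), pi/2 = locked (slot along the unit's y, tongue to +y, behind the home cover's flange). Grows clockwise from above; hard stops at both. Starts at 0 to 0.3, friction 0.12 N m, stays where left. Tongue: 98 mm from the axis, 12 to 19 mm above the deck; the flange blocks it if the cover is not home.
- cam_axis (a point): Point on the fastener's upright axis at its slot's floor, 24 mm above the deck. The rotor is 100 mm across and its top is 42 mm above the deck, inside a fixed collar (116 mm across, top 40 mm above the deck). Straight through its middle, from collar to collar, runs the slot: 40 mm wide, 100 mm long, 18 mm deep, open at the top.
- slot_spot (a point): Point on the slot's floor 33 mm from the fastener's axis, on the slot's centre line at the tongue's end, 5 mm inward of a small white dot; turns with the fastener. A closed fingertip set down here and moved clockwise round the axis turns the fastener.
- filter: Green syringe filter, 26 x 26 x 22 mm, loose on the deck behind the fastener; origin at the centre of its underside. Leave alone.
- bottle: Clear 100 mL bottle with blue cap, 56 mm diameter, 108 mm high, loose on the worktop; origin at the centre of its underside. Leave alone.
- beaker: Clear 50 mL beaker, 45 mm diameter, 56 mm high, loose on the worktop; origin at the centre of its underside. Leave alone.
- carton: Open white carton, 91 x 108 x 67 mm, loose on the worktop; origin under its middle. Leave alone.
- spanner: Steel spanner, 28 x 160 x 5 mm, loose on the worktop; origin at the middle of its underside. Leave alone.
- marker: White and red marker pen, 17 x 135 x 16 mm, loose on the worktop; origin at the middle of its underside. Leave alone.

How it is judged:
By the outcome, as a careful person would: the job done as asked, in the order asked, and still so for the second after the job is handed in, with the robot touching nothing.
It also fails if it takes over 51 s, if anything falls off the work surface, if the arm or the gripper's body presses on something with over 40 N, if the wrist force passes 120 N, or if a joint passes its speed limit or range.

## Working session

There is one attempt and no reset: what is moved stays moved. The work goes in short steps, each a Python script; the robot and the scene stay as the last script left them, time stands still between calls to the robot, and variables do not carry over. Pictures are saved under pics/ and viewed, and the job is handed in when it is done.

```bash
ls; mkdir -p pics
python3 - <<'E'
from rig import bot, fingers, solve_ik, imaging, monitor
import cv2,numpy as np
for n in ["scene","top","wrist"]:
    f=imaging.grab_frame(n); cv2.imwrite(f"pics/{n}0.png",f["frame"]); print(n,np.round(f["intrinsics"],1).tolist(),np.round(f["view"],4).tolist())
    np.savez(f"pics/{n}0.npz",**f)
print(monitor.read_time_s(),monitor.read_eef_rot(),bot.hold_point_z)
E
```

```text
pics
scene [[390.7, 0.0, 322.5], [0.0, 390.7, 201.1], [0.0, 0.0, 1.0]] [[-0.9026, -0.4302, 0.0166, 0.4915], [-0.3171, 0.6381, -0.7016, 0.1918], [0.2913, -0.6385, -0.7124, 1.3858], [0.0, 0.0, 0.0, 1.0]]
top [[383.8, 0.0, 313.5], [0.0, 383.8, 198.1], [0.0, 0.0, 1.0]] [[0.0365, -0.9993, 0.0032, 0.0362], [-0.9776, -0.0364, -0.2071, 0.5593], [0.2071, 0.0044, -0.9783, 1.4234], [0.0, 0.0, 0.0, 1.0]]
wrist [[318.5, 0.0, 318.4], [0.0, 318.5, 199.4], [0.0, 0.0, 1.0]] [[0.334, -0.9426, -0.0018, -0.5493], [-0.8993, -0.3193, 0.299, -0.0336], [-0.2824, -0.0983, -0.9543, 0.3915], [0.0, 0.0, 0.0, 1.0]]
0.15 [ 9.85599287e-01  1.69097226e-01 -4.55780104e-05 -4.13951262e-04] -0.0188
```

View pics/top0.png

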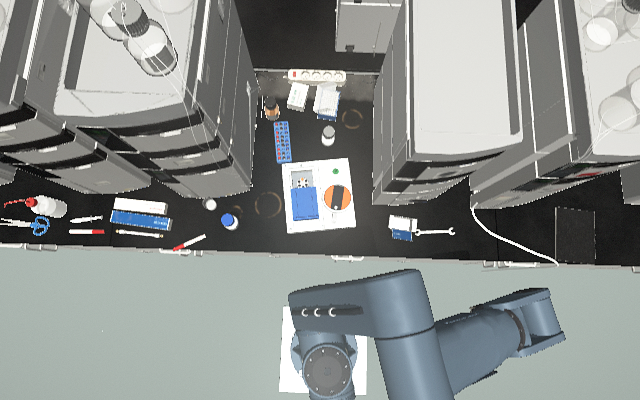

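View pics/scene0.png

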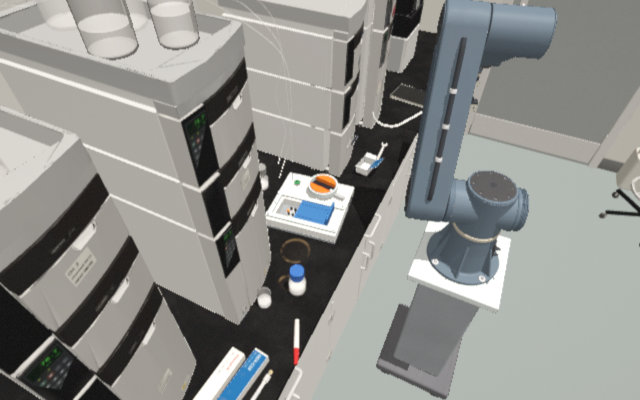

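The top view shows the module at about (320,195), with the blue cover at (305,203), the orange fastener at (338,197) and the filter at (336,171). Next I'll zoom in and measure.

```bash
cat > h.py <<'E'
import numpy as np,cv2
def ray(f,u,v,z):
    K=f["intrinsics"];V=f["view"];R=V[:3,:3];t=V[:3,3]
    c=-R.T@t; d=R.T@np.linalg.inv(K)@np.array([u,v,1.]); s=(z-c[2])/d[2]; return c+s*d
def proj(f,p):
    q=f["view"][:3,:3]@np.asarray(p)+f["view"][:3,3]; q=f["intrinsics"]@q; return q[:2]/q[2]
E
python3 - <<'E'
import numpy as np,cv2
from h import *
f=dict(np.load("pics/top0.npz")); im=f["frame"]
cv2.imwrite("pics/topz.png",cv2.resize(im[145:245,265:375],None,fx=6,fy=6,interpolation=cv2.INTER_CUBIC))
g=dict(np.load("pics/scene0.npz"))
cv2.imwrite("pics/scenez.png",cv2.resize(g["frame"][165:245,255:365],None,fx=7,fy=7,interpolation=cv2.INTER_CUBIC))
roi=np.zeros(im.shape[:2],np.uint8); roi[150:240,275:365]=1
hsv=cv2.cvtColor(im,cv2.COLOR_BGR2HSV)
def rep(n,m,z):
    cs,_=cv2.findContours(m*roi,cv2.RETR_EXTERNAL,cv2.CHAIN_APPROX_NONE)
    c=max(cs,key=cv2.contourArea); w=np.array([ray(f,*p[0],z)[:2] for p in c],np.float32)
    r=cv2.minAreaRect(w); print(n,cv2.contourArea(c),np.round(r[0],4),np.round(r[1],4),round(r[2],2),np.round(cv2.boxPoints(r),3).tolist(), cv2.boundingRect(c))
rep("white",(im.min(2)>150).astype(np.uint8),.05)
rep("blue",cv2.inRange(hsv,(95,100,60),(125,255,255))//255,.055)
rep("orange",cv2.inRange(hsv,(3,120,120),(22,255,255))//255,.092)
rep("green",cv2.inRange(hsv,(40,80,40),(85,255,255))//255,.072)
E
```

```text
white 4632.5 [0.5744 0.0403] [0.2809 0.2674] 7.67 [[0.4169999957084656, 0.15399999916553497], [0.453000009059906, -0.11100000143051147], [0.7310000061988831, -0.0729999989271164], [0.6959999799728394, 0.19099999964237213]] (282, 158, 74, 76)
blue 752.5 [0.5381 0.092 ] [0.1273 0.0977] 7.44 [[0.4690000116825104, 0.13199999928474426], [0.48100000619888306, 0.03500000014901161], [0.6069999933242798, 0.052000001072883606], [0.5950000286102295, 0.14900000393390656]] (291, 187, 28, 34)
orange 114.0 [ 0.5557 -0.0665] [0.0298 0.0826] 83.27 [[0.5130000114440918, -0.07599999755620956], [0.5950000286102295, -0.0860000029206276], [0.5979999899864197, -0.05700000002980232], [0.515999972820282, -0.04699999839067459]] (341, 187, 10, 22)
green 15.5 [ 0.6654 -0.0247] [0.0161 0.0195] 2.14 [[0.6570000052452087, -0.014999999664723873], [0.6579999923706055, -0.03500000014901161], [0.6740000247955322, -0.03400000184774399], [0.6729999780654907, -0.014999999664723873]] (333, 169, 6, 5)
```

```bash
sleep 0
```

```text
(no output)
```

View pics/topz.png

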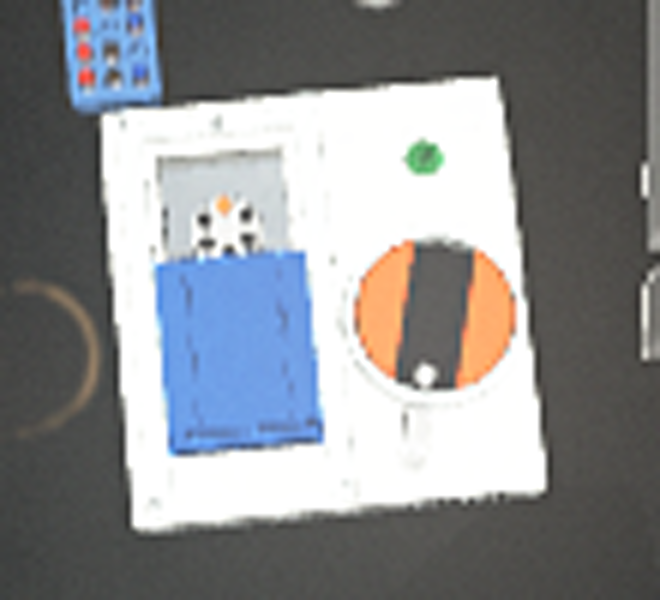

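View pics/scenez.png

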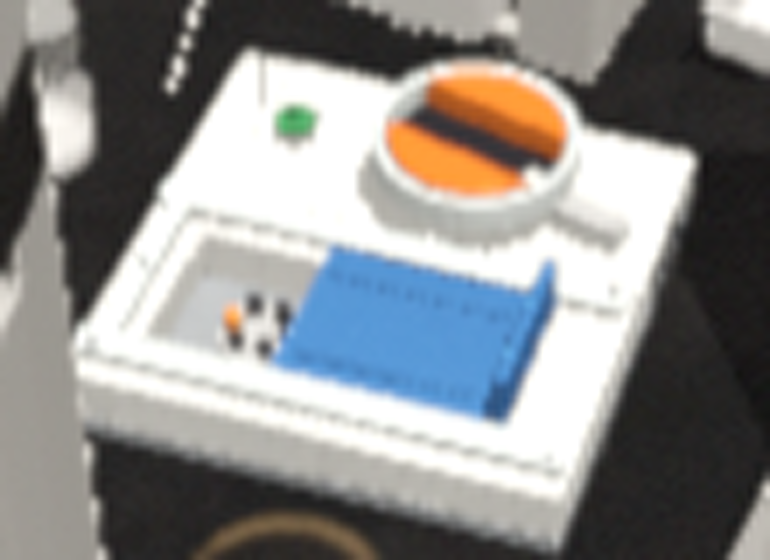

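Run:
```python
import numpy as np,cv2
from h import *
f=dict(np.load("pics/top0.npz")); im=f["frame"]
for u,v in [(250,190),(240,215),(373,180),(373,205),(253,70),(378,70)]:
    print((u,v),[np.round(ray(f,u,v,z)[:2],3).tolist() for z in (0,.2)])
hsv=cv2.cvtColor(im,cv2.COLOR_BGR2HSV)
m=cv2.inRange(hsv,(3,120,120),(22,255,255)); m[:183]=0;m[216:]=0;m[:,:318]=0;m[:,358:]=0
p=cv2.findNonZero(m); w=np.array([ray(f,*q[0],.092)[:2] for q in p],np.float32)
print(cv2.minEnclosingCircle(w))
c,yaw=np.array([.577,.040]),np.radians(7.5); R=np.array([[np.cos(yaw),-np.sin(yaw)],[np.sin(yaw),np.cos(yaw)]])
for q in ([-26,-70],[-15,56]): print(q,c+R@np.array(q)/1000)
from rig import solve_ik
```

```text
(250, 190) [[0.594, 0.314], [0.548, 0.279]]
(240, 215) [[0.49, 0.347], [0.459, 0.307]]
(373, 180) [[0.654, -0.182], [0.6, -0.151]]
(373, 205) [[0.551, -0.182], [0.511, -0.151]]
(253, 70) [[1.125, 0.339], [1.009, 0.301]]
(378, 70) [[1.146, -0.201], [1.027, -0.168]]
((0.5587351322174072, -0.03190237656235695), 0.049690186977386475)
[-26, -70] [ 0.56035927 -0.03279482]
[-15, 56] [0.55481886 0.09356302]
```

Run:
```python
from h import *
f=dict(np.load("pics/top0.npz"));cv2.imwrite("pics/topw.png",cv2.resize(f["frame"][60:260,180:440],None,fx=3,fy=3,interpolation=cv2.INTER_CUBIC))
```

```text
(no output)
```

View pics/topw.png

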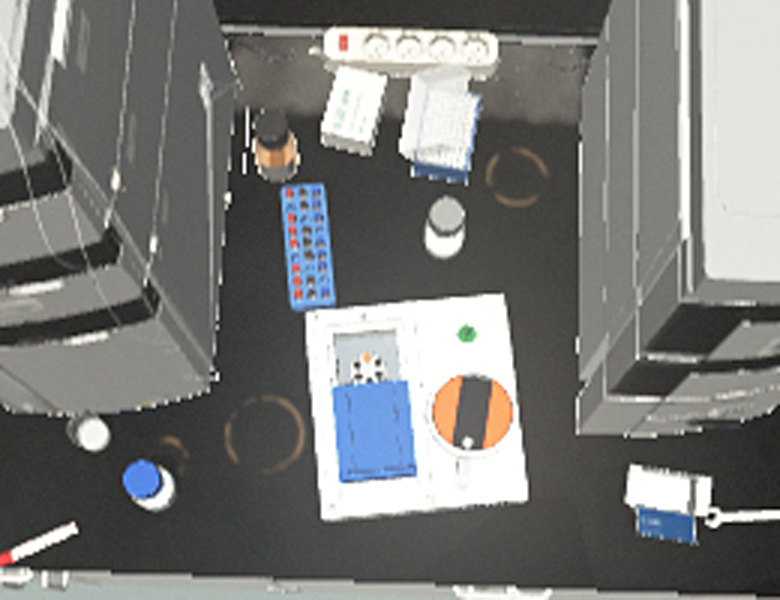

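```bash
cat >> h.py <<'E'
def q(yawdeg):
    a=np.radians(yawdeg)/2; return [np.cos(a),np.sin(a),0,0]
E
python3 - <<'E'
from rig import bot, fingers, solve_ik, imaging, monitor
from h import *
fingers.close_gripper()
bot.move_straight([.13,-.36,.30],rate=.25)
bot.move_pose([.36,.03,.30],q(7.5))
f=imaging.grab_frame("wrist"); cv2.imwrite("pics/w1.png",f["frame"]); np.savez("pics/w1.npz",**f)
V=f["view"]; print(-V[:3,:3].T@V[:3,3],V[2,:3])
print(monitor.read_time_s(),monitor.read_joint_pos(),monitor.read_ee_pos(),monitor.read_wrist_force())
E
```

```text
[0.44480144 0.04095302 0.46431242] [-0.29709888 -0.0387154  -0.95406152]
4.2 [-4.74588603e-02 -9.99974853e-02  1.96553099e+00 -1.42212569e-04
  1.27634123e+00  1.39334660e+00] [0.36017335 0.02940834 0.2998879 ] [-0.83844087 -0.14489483 -0.45807469]
```

View pics/w1.png

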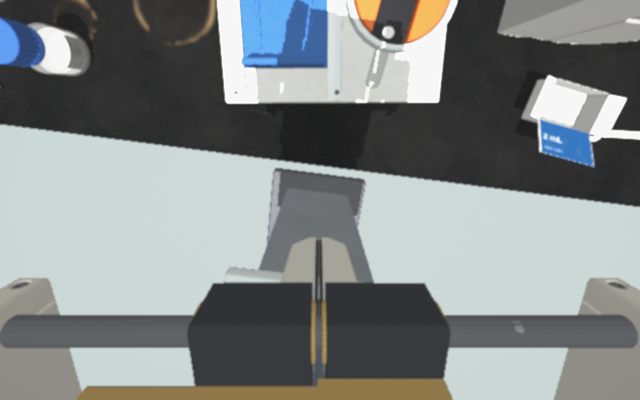

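The wrist view shows the module's front edge, from (225,102) to (438,103), and the dot at (388,32). The camera sits ahead of the tool, so I'll move forward for a full view.

Run:
```python
from rig import bot, fingers, solve_ik, imaging, monitor
from h import *
bot.move_pose([.50,.04,.28],q(7.5))
f=imaging.grab_frame("wrist"); cv2.imwrite("pics/w2.png",f["frame"]); np.savez("pics/w2.npz",**f)
print(monitor.read_time_s(),monitor.read_ee_pos())
```

```text
4.875 [0.49936136 0.03957064 0.28013958]
```

View pics/w2.png

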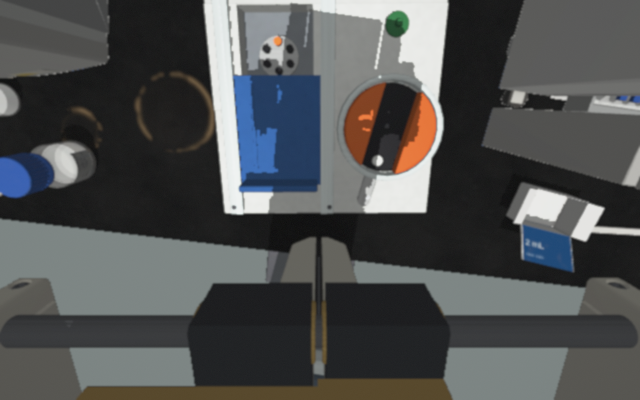

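The whole module is in view: rotor around (389,128), dot at (378,160), front edge from (225,212) to (427,212), and flange strip at about (280,186).

Run:
```python
from h import *
f=dict(np.load("pics/w2.npz")); im=f["frame"]
hsv=cv2.cvtColor(im,cv2.COLOR_BGR2HSV)
m=cv2.inRange(hsv,(3,130,60),(22,255,255)); m[:70]=0;m[190:]=0;m[:,:335]=0;m[:,450:]=0
p=cv2.convexHull(cv2.findNonZero(m)); w=np.array([ray(f,*q[0],.092)[:2] for q in p],np.float32)
(cx,r)=cv2.minEnclosingCircle(w); cx=np.array(cx); print("rotor",cx,r)
m2=(im[150:170,368:392].min(2)>150).astype(np.uint8); mu=cv2.moments(m2,True); u,v=368+mu["m10"]/mu["m00"],150+mu["m01"]/mu["m00"]
d=ray(f,u,v,.074)[:2]; d2=d-cx; print("dot",u,v,d,np.linalg.norm(d2),np.degrees(np.arctan2(d2[1],d2[0])), ray(f,u,v,.092)[:2]-cx)
cor=[ray(f,225,212.5,.05),ray(f,427,212.5,.05)]
e=cor[1]-cor[0]; yaw=np.arctan2(e[0],-e[1]); print(cor,np.linalg.norm(e),np.degrees(yaw))
# right edge line
pts=[]
for row in (60,200):
    l=im[row].min(1)[400:470]; k=np.where(l>110)[0].max()+400; pts.append(ray(f,k,row,.05)); print(row,k)
e=pts[0]-pts[1]; print("yaw R",np.degrees(np.arctan2(e[1],e[0])))
b=cv2.inRange(hsv,(95,80,40),(125,255,255)); b[:60]=0;b[205:]=0;b[:,:225]=0;b[:,330:]=0
c=max(cv2.findContours(b,0,2)[0],key=cv2.contourArea); x,y,ww,h=cv2.boundingRect(c); print("blue",x,y,ww,h)
mid=(x+ww/2)
for z in (.055,.09): print(z,ray(f,mid,y+h,z),"far edge",ray(f,mid,y,.055))
R=np.array([[np.cos(yaw),-np.sin(yaw)],[np.sin(yaw),np.cos(yaw)]])
o=cx-R@[-.026,-.070]; print("origin from rotor",o)
fm=(cor[0]+cor[1])[:2]/2; print("origin from front",fm+R@[.137,0])
for z in (.055,.09): print("flange unit",R.T@(ray(f,mid,y+h,z)[:2]-o)); 
print("far unit",R.T@(ray(f,mid,y,.055)[:2]-o))
cv2.imwrite("pics/w2z.png",cv2.resize(im[60:225,215:455],None,fx=3.3,fy=3.3,interpolation=cv2.INTER_CUBIC))
```

```text
rotor [ 0.56358534 -0.02944818] 0.049639519304037094
dot 378.82456140350877 160.42105263157896 [ 0.52566542 -0.02803647] 0.03794618716817671 177.86793968925488 [-0.03506174  0.0052541 ]
[array([0.42743224, 0.15428453, 0.05      ]), array([ 0.46218561, -0.10881441,  0.05      ])] 0.2653843333647656 7.524773657648379
60 442
200 427
yaw R 7.529454991180267
blue 233 74 87 118
0.055 [0.46576012 0.08925732 0.055     ] far edge [0.60519039 0.10206594 0.055     ]
0.09 [0.47643603 0.0858106  0.09      ] far edge [0.60519039 0.10206594 0.055     ]
origin from rotor [0.5801946  0.04335383]
origin from front [0.58062913 0.04067588]
flange unit [-0.10743772  0.06049393]
flange unit [-0.09730511  0.05567883]
far unit [0.03246917 0.05493317]
```

View pics/w2z.png

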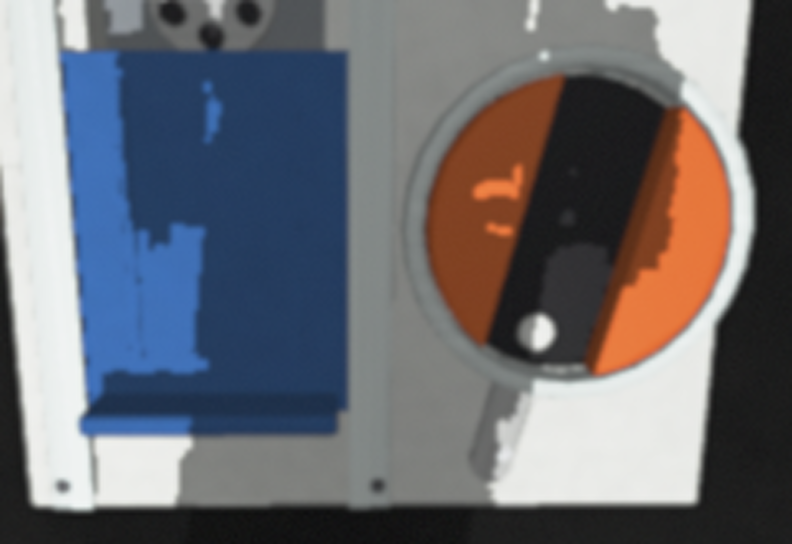

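```bash
cat >> h.py <<'E'
YAW=7.5; _y=np.radians(YAW); RU=np.array([[np.cos(_y),-np.sin(_y)],[np.sin(_y),np.cos(_y)]])
O=np.array([.5795,.042]); AX=np.array([.562,-.0305])
def U(x,y,z): return [*(O+RU@[x,y]),z]
E
python3 - <<'E'
from rig import bot, fingers, solve_ik, imaging, monitor
from h import *
bot.move_straight(U(-.130,.056,.20),q(YAW),rate=.2)
bot.move_straight(U(-.130,.056,.068),rate=.12)
f0=np.array(monitor.read_wrist_force()); print(f0)
f=imaging.grab_frame("wrist"); cv2.imwrite("pics/w3.png",f["frame"])
fx=[]
ux=np.array([*RU[:,0],0])
bot.move_straight(U(-.040,.056,.068),rate=.06)
x=-.040
while x<-.002:
    F=-(np.array(monitor.read_wrist_force())-f0)@ux
    p=np.array(monitor.read_ee_pos()); fx.append((round(x,4),round(float((RU.T@(p[:2]-O))[0]),4),round(float(F),1)))
    if F>22: break
    x+=.0015 if F<12 else .0007
    bot.move_straight(U(x,.056,.068),rate=.03)
print(fx); print(monitor.read_time_s(),monitor.read_wrist_force())
g=imaging.grab_frame("wrist"); cv2.imwrite("pics/w4.png",g["frame"]); np.savez("pics/w4.npz",**g)
E
```

```text
[ 0.03054895 -0.32803951 -0.09694491]
[(-0.04, -0.0399, 1.1), (-0.0385, -0.0386, 1.8), (-0.037, -0.0369, 2.9), (-0.0355, -0.0353, 0.7), (-0.034, -0.0338, 1.0), (-0.0325, -0.0323, 0.6), (-0.031, -0.0308, 1.2), (-0.0295, -0.0293, 1.2), (-0.028, -0.0278, 0.8), (-0.0265, -0.0263, 1.4), (-0.025, -0.0257, 6.4), (-0.0235, -0.0257, 13.8), (-0.0228, -0.0257, 18.9), (-0.0221, -0.0257, 22.1)]
11.7583 [-21.72636786  -4.27284204  18.16610933]
```

View pics/w4.png

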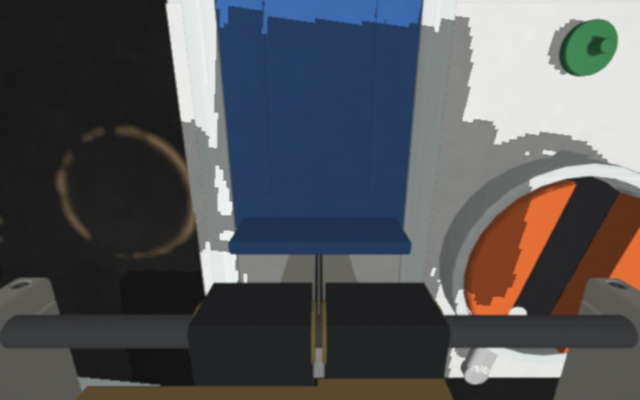

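The force rose sharply at the expected spot, which points to the end stop. I'll back off and check it from above.

Run:
```python
from rig import bot, fingers, solve_ik, imaging, monitor
from h import *
bot.move_straight(U(-.045,.056,.068),rate=.06)
bot.move_straight(U(-.060,.056,.25),rate=.2)
bot.move_pose(U(-.085,-.02,.28),q(YAW))
f=imaging.grab_frame("wrist"); cv2.imwrite("pics/w5.png",f["frame"]); np.savez("pics/w5.npz",**f)
t=imaging.grab_frame("top"); cv2.imwrite("pics/t5.png",cv2.resize(t["frame"][145:245,265:375],None,fx=5,fy=5))
im=f["frame"]; hsv=cv2.cvtColor(im,cv2.COLOR_BGR2HSV)
m=cv2.inRange(hsv,(3,130,60),(22,255,255))
cs=[c for c in cv2.findContours(m,0,2)[0] if cv2.contourArea(c)>300]; print([cv2.boundingRect(c) for c in cs])
b=cv2.inRange(hsv,(95,80,40),(125,255,255))
for c in cv2.findContours(b,0,2)[0]:
    if cv2.contourArea(c)>1500: print("blue",cv2.boundingRect(c))
print(monitor.read_time_s(),monitor.read_wrist_force())
```

```text
[(368, 87, 42, 81), (320, 77, 39, 82)]
blue (504, 221, 49, 48)
blue (201, 0, 95, 115)
13.9417 [ 0.23418951 -0.18040594  0.05581587]
```

View pics/w5.png

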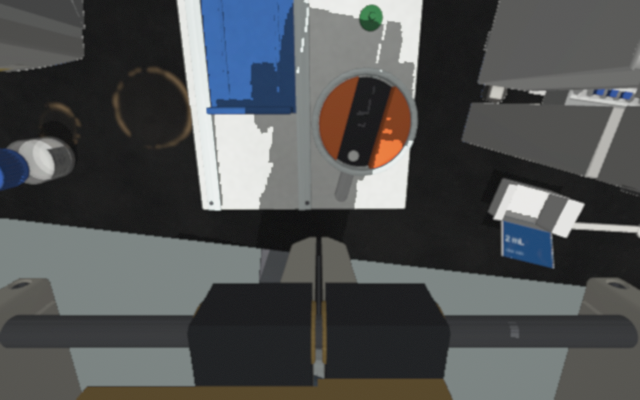

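Run:
```python
from h import *
f=dict(np.load("pics/w5.npz")); im=f["frame"]
hsv=cv2.cvtColor(im,cv2.COLOR_BGR2HSV)
m=cv2.inRange(hsv,(3,130,60),(22,255,255)); m[:70]=0;m[190:]=0;m[:,:315]=0
p=cv2.convexHull(cv2.findNonZero(m)); w=np.array([ray(f,*q[0],.092)[:2] for q in p],np.float32)
cx,r=cv2.minEnclosingCircle(w); print("rotor",cx,r)
m2=(im[148:164,345:362].min(2)>150).astype(np.uint8); mu=cv2.moments(m2,True); u,v=345+mu["m10"]/mu["m00"],148+mu["m01"]/mu["m00"]
d=ray(f,u,v,.074)[:2]-np.array(cx); print("dot",u,v,np.linalg.norm(d),np.degrees(np.arctan2(d[1],d[0])))
o=np.array(cx)-RU@[-.026,-.07]; print("flange near bottom/top, unit",[RU.T@(ray(f,250,114,z)[:2]-o) for z in(.055,.09)])
```

```text
rotor (0.563265860080719, -0.03036988340318203) 0.04908319562673569Traceback (most recent call last):
  File "<stdin>", line 7, in <module>
ZeroDivisionError: float division by zero
```

Run:
```python
from h import *
f=dict(np.load("pics/w5.npz")); im=f["frame"]; cx=np.array([.5633,-.0304])
m2=(im[148:164,345:362].min(2)>100).astype(np.uint8); mu=cv2.moments(m2,True); u,v=345+mu["m10"]/mu["m00"],148+mu["m01"]/mu["m00"]
d=ray(f,u,v,.074)[:2]-np.array(cx); print("dot",u,v,np.linalg.norm(d),np.degrees(np.arctan2(d[1],d[0])))
o=np.array(cx)-RU@[-.026,-.07]; print("flange near bottom/top, unit",[RU.T@(ray(f,250,114,z)[:2]-o) for z in(.055,.09)])
```

```text
dot 353.0 155.5 0.038063960613539366 173.28509775477053
flange near bottom/top, unit [array([-0.01681492,  0.06039389]), array([-0.01532616,  0.05309585])]
```

The flange's near face measures at unit x = -15.3 mm (home is -15), so the cover is home. The slot points at about 175° in the world frame. Next I'll set the fingertip in the slot.

```bash
sed -i 's/AX=np.array.*/AX=np.array([.5625,-.0305])/' h.py
cat >> h.py <<'E'
def S(phi,r,d,z):
    a=np.radians(phi); e=np.array([np.cos(a),np.sin(a)]); t=np.array([np.sin(a),-np.cos(a)])
    return [*(AX+r*e+d*t),z]
def tdir(phi):
    a=np.radians(phi); return np.array([np.sin(a),-np.cos(a),0])
E
python3 - <<'E'
from rig import bot, fingers, solve_ik, imaging, monitor
from h import *
P=175.5; R=.030
print(solve_ik(S(P,R,0,.079),q(P-90)),solve_ik(S(85,R,0,.079),q(-5)))
bot.move_pose(S(P,R,0,.20),q(P-90))
bot.move_straight(S(P,R,0,.105),rate=.12)
f0=np.array(monitor.read_wrist_force()); print(f0)
f=imaging.grab_frame("wrist"); cv2.imwrite("pics/w6.png",f["frame"])
s=imaging.grab_frame("scene"); cv2.imwrite("pics/s6.png",cv2.resize(s["frame"][130:245,240:380],None,fx=5,fy=5,interpolation=cv2.INTER_CUBIC))
for z in np.arange(.100,.0789,-.003):
    bot.move_straight(S(P,R,0,z),rate=.04); F=np.array(monitor.read_wrist_force())-f0
    print(round(z,3),np.round(F,1))
    if np.abs(F).max()>8: break
print(monitor.read_time_s(),monitor.read_ee_pos())
s=imaging.grab_frame("scene"); cv2.imwrite("pics/s7.png",cv2.resize(s["frame"][130:245,240:380],None,fx=5,fy=5,interpolation=cv2.INTER_CUBIC))
E
```

```text
[-1.40096424e-01  5.09947977e-01  1.80826345e+00 -4.44089210e-16
  8.23381223e-01 -6.15566078e-02] [-8.34640595e-02  5.56473035e-01  1.72328495e+00 -4.44089210e-16
  8.61834665e-01  1.57459873e+00]
[0.81090831 0.09206806 0.036937  ]
0.1 [-0.4 -0.3  0.3]
0.097 [-0.5 -0.3 -0.3]
0.094 [-0.4 -0.  -0.2]
0.091 [-0.6  0.3 -0.6]
0.088 [-1.  -0.3  0.2]
0.085 [-0.7  0.   0.5]
0.082 [-0.6 -0.2 -0.3]
0.079 [ 0.5 -0.2 -0.1]
18.3 [ 0.53249312 -0.028137    0.07881626]
```

View pics/s7.png

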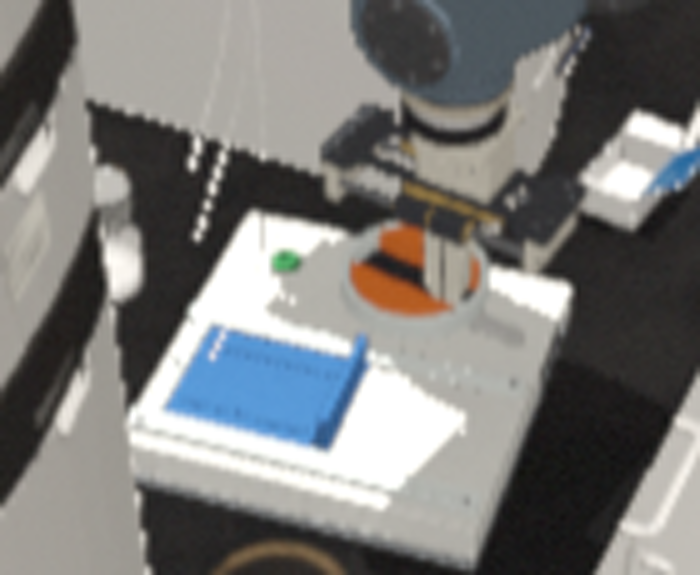

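View pics/w6.png

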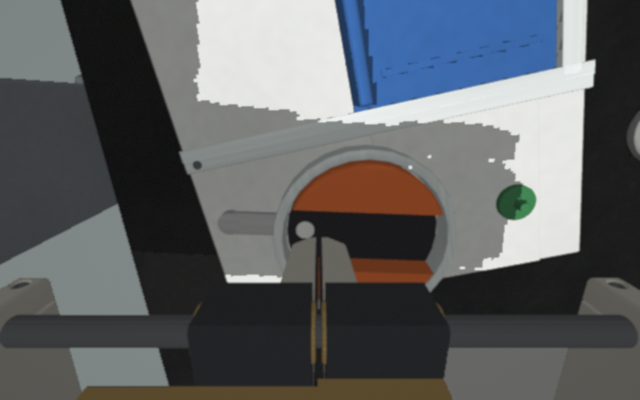

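The tip is in the slot near the dot, with no contact force. The slot lines up with the tool, so I'll turn it.

Run:
```python
from rig import bot, fingers, solve_ik, imaging, monitor
from h import *
R=.030;Z=.079;f0=np.array(monitor.read_wrist_force())
P=175.5; log=[]
for d in (.004,.008): bot.move_straight(S(P,R,d,Z),rate=.04)
while P>84:
    F=np.array(monitor.read_wrist_force())-f0; T=-F@tdir(P); n=np.linalg.norm(F)
    log.append((P,round(float(T),1),round(float(n),1)))
    if T>22 or n>40: break
    P-=4 if P>106 else 1.5
    bot.move_straight(S(P,R,.008,Z),q(P-90),rate=.05)
print(log); print(monitor.read_time_s(),monitor.read_ee_pos())
g=imaging.grab_frame("wrist"); cv2.imwrite("pics/w8.png",g["frame"]); np.savez("pics/w8.npz",**g)
s=imaging.grab_frame("scene"); cv2.imwrite("pics/s8.png",cv2.resize(s["frame"][130:245,240:380],None,fx=5,fy=5,interpolation=cv2.INTER_CUBIC))
```

```text
[(175.5, -0.5, 0.6), (171.5, -1.0, 1.0), (167.5, 0.4, 0.8), (163.5, 1.4, 1.5), (159.5, 1.5, 1.6), (155.5, 1.3, 2.5), (151.5, 0.0, 0.8), (147.5, 1.5, 1.9), (143.5, 0.9, 1.0), (139.5, 1.5, 1.6), (135.5, 1.8, 2.6), (131.5, 1.5, 2.0), (127.5, 1.4, 1.9), (123.5, 2.2, 2.7), (119.5, 1.7, 2.7), (115.5, 2.7, 3.3), (111.5, 2.4, 3.2), (107.5, 2.6, 3.1), (103.5, 2.2, 3.5), (102.0, 2.4, 2.8), (100.5, 3.9, 4.4), (99.0, 2.6, 3.1), (97.5, 3.0, 3.5), (96.0, 3.0, 3.2), (94.5, 4.5, 5.2), (93.0, 8.3, 9.3), (91.5, 13.8, 15.9), (90.0, 18.3, 22.1), (88.5, 23.2, 27.3)]
25.85 [5.67388809e-01 4.51453788e-04 7.84928541e-02]
```

View pics/w8.png

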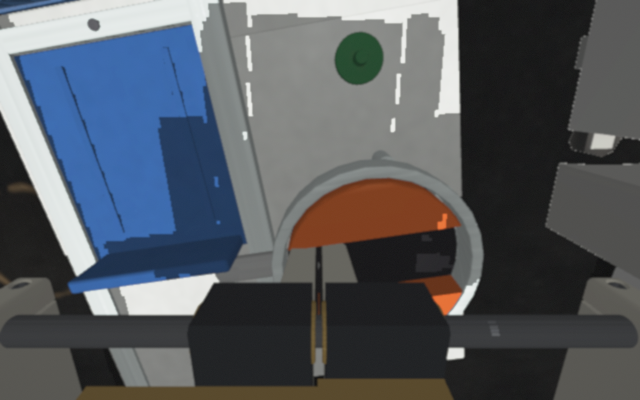

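The slot lies along the unit's y, and the tongue at (245,265) points behind the flange. The force rose sharply, so it's at the hard stop. I'll relieve the contact, lift straight out and check.

Run:
```python
from rig import bot, fingers, solve_ik, imaging, monitor
from h import *
bot.move_straight(S(93,.030,.006,.079),q(3),rate=.05)
bot.move_straight(S(96,.030,.001,.079),q(6),rate=.05)
print(monitor.read_wrist_force())
bot.move_straight(S(96,.030,.001,.20),rate=.12)
bot.move_pose(U(-.085,-.02,.28),q(YAW))
f=imaging.grab_frame("wrist"); cv2.imwrite("pics/w9.png",f["frame"]); np.savez("pics/w9.npz",**f)
s=imaging.grab_frame("scene"); cv2.imwrite("pics/s9.png",cv2.resize(s["frame"][130:245,240:380],None,fx=5,fy=5,interpolation=cv2.INTER_CUBIC))
print(monitor.read_time_s(),monitor.read_wrist_force())
im=f["frame"]; cv2.imwrite("pics/w9z.png",cv2.resize(im[0:215,170:430],None,fx=2.7,fy=2.7,interpolation=cv2.INTER_CUBIC))
hsv=cv2.cvtColor(im,cv2.COLOR_BGR2HSV)
m=cv2.inRange(hsv,(3,130,60),(22,255,255)); m[:60]=0;m[190:]=0;m[:,:300]=0;m[:,430:]=0
for c in cv2.findContours(m,0,2)[0]:
    if cv2.contourArea(c)>300:
        w=np.array([ray(f,*p[0],.092)[:2] for p in c],np.float32); r=cv2.minAreaRect(w); b=cv2.boxPoints(r)
        e=max((b[1]-b[0],b[2]-b[1]),key=np.linalg.norm); print("half long axis deg",np.degrees(np.arctan2(e[1],e[0]))%180,r)
```

```text
[-0.60201211 -0.30673041 -0.81375133]
28.2333 [-0.31891417  0.90757989 -0.03764826]
half long axis deg 97.54738 ((0.5310268402099609, -0.03414047509431839), (0.030085425823926926, 0.08693603426218033), 7.547360897064209)
half long axis deg 97.5445 ((0.5966865420341492, -0.02521287277340889), (0.028796928003430367, 0.08688998222351074), 7.544519901275635)
```

View pics/w9z.png

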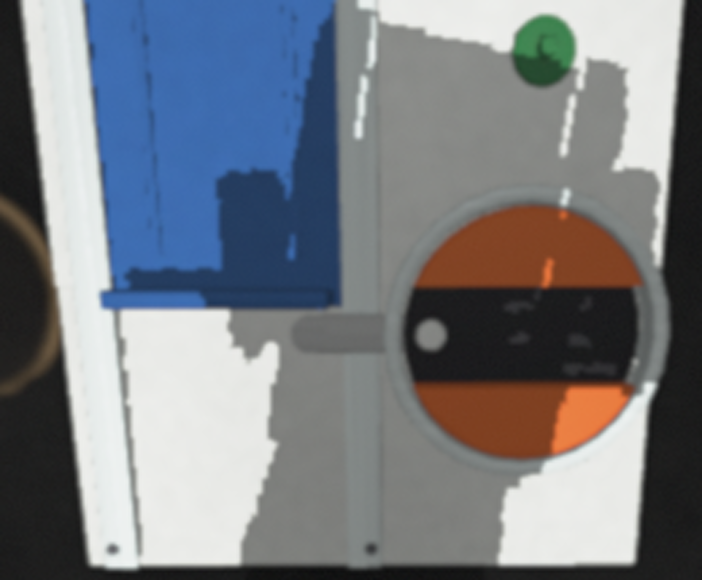

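View pics/s9.png

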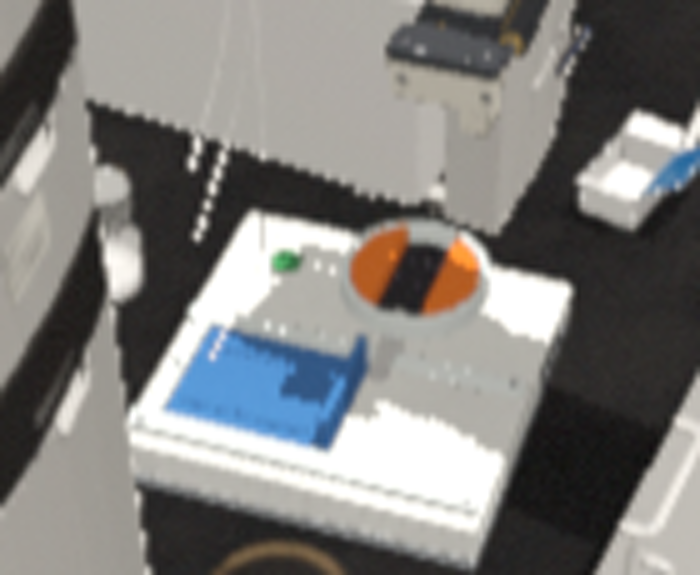

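The slot measures 97.5° in the world frame, which is 90.0° to the unit, so it's fully locked. The tongue lies behind the flange, the cover is still home, and the robot touches nothing.

Run:
```python
from rig import bot, monitor
print(monitor.read_time_s()); bot.close_job()
```

```text
28.2333
the job is handed in; nothing more can be done
```

The cover is pushed home and the fastener is turned fully clockwise, so its steel tongue sits behind the flange. I handed the job in at 28.2 s.

- **Cover:** I pushed the flange with the closed fingertips until the force rose sharply to 22 N at the end stop. Seen from above afterwards, the flange's near face was at unit x = -15.3 mm, against -15 mm for home.
- **Fastener:** I set the closed fingertip in the slot without contact and moved it clockwise round the axis until it met the hard stop, at about 23 N. The slot then measured 97.5° in the world frame, which is 90.0° relative to the unit. The last pictures show the tongue behind the flange.
- **Clearance:** The tool was lifted clear, with the wrist force close to zero.
- **Other items:** The filter and carton look unmoved in the last pictures. I did not measure any of the loose items again, but the tool never went near them.

**Disagreements:**
- The top and wrist cameras differed by 4–5 mm on the fastener's axis, so I used a value in between.
- Two readings of the slot's starting angle differed by about 5°.
- Contact with the end stop came about 3 mm earlier than I had predicted.
- There was an unexpected 18 N upward force on the tool at the end of the push.

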